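# Sift the truffles at the patisserie buffet

## Task

Lift the slotted sieve a little by its wooden handle and shake it over the steel pan so that both small truffles drop through into the pan while both large ones stay in the sieve. Then carry the sieve over to the empty wooden tray, tip the two large truffles out over its open end into the tray, and set the sieve back level on the pan as it was. Keep the fingers off the truffles.

Things in the scene. Friction and masses are not known exactly. Their poses are not given: they have to be found in the camera images.
- sieve_grip (a point): Centre of the wooden handle bar of a loose aluminium sieve (0.4 kg loaded), 107 mm above the middle of its underside. The bar bridges the sieve along its y: 137 mm long, 18 mm wide in x, 26 mm tall; pinch it across x from above. Sieve z is up; y -63 to 63 mm, side and rear (+x, at 108 mm) walls 30 mm high, -x end open. Starts centred on the pan, same yaw, open end towards the robot.
- sieve_lip (a point): Mid floor edge of the sieve's open end: 105 mm to -x of the handle, 104 mm lower; same axes. Floor, in the handle's x: +105 to +35 mm blank plate (small truffles start here), +35 to -55 mm three 28 mm slots along x (y -36, 0, 36), -55 to -105 mm chute. Large ones sit in the slots behind a 2 mm sill: they roll out at 25 to 40 degrees, open end down; small ones fall with gentle shaking in x, tilted 3 to 8 degrees.
- pan: Fixed open rectangular steel pan under the sieve, 176 mm along its x, 162 mm along its y, 65 mm high, walls and floor 3 mm; origin at the centre of its underside on the table. The sieve's underside rests on its rim, 65 mm up.
- tray: Fixed empty dark wooden tray, open on top: 220 mm along its x, 200 mm along its y, walls 45 mm high and 8 mm thick, floor 8 mm thick; origin at the centre of its underside on the table. It stands to the left or to the right of the pan; a round white plate of macarons stands on the other side.
- small_a_center (a point): centre of one small round chocolate truffle, a cocoa-brown ball 24 mm across, about 12 g, rolls freely. Its axes mean nothing
- small_b_center (a point): centre of the other small round chocolate truffle, a cocoa-brown ball 24 mm across, about 12 g, rolls freely. Its axes mean nothing
- large_a_center (a point): centre of one large round chocolate truffle, a cocoa-brown ball 42 mm across, about 50 g, rolls freely. Its axes mean nothing
- large_b_center (a point): centre of the other large round chocolate truffle, a cocoa-brown ball 42 mm across, about 50 g, rolls freely. Its axes mean nothing

How it is judged:
On the way, in this order (a step that is already met when the one before it is completed fails the run):
1. both small truffles are down in the pan while both large ones are still in the sieve (x of small_a_center in the frame of pan between -0.09 and 0.09 m and y of small_a_center in the frame of pan between -0.083 and 0.083 m and z of small_a_center in the frame of pan between 0 and 0.055 m and x of small_b_center in the frame of pan between -0.09 and 0.09 m and y of small_b_center in the frame of pan between -0.083 and 0.083 m and z of small_b_center in the frame of pan between 0 and 0.055 m and x of large_a_center in the frame of sieve_grip between -0.12 and 0.12 m and y of large_a_center in the frame of sieve_grip between -0.07 and 0.07 m and z of large_a_center in the frame of sieve_grip between -0.11 and -0.04 m and x of large_b_center in the frame of sieve_grip between -0.12 and 0.12 m and y of large_b_center in the frame of sieve_grip between -0.07 and 0.07 m and z of large_b_center in the frame of sieve_grip between -0.11 and -0.04 m), for 0.2 s.
2. both large truffles are in the wooden tray, the small ones in the pan (x of large_a_center in the frame of tray between -0.11 and 0.11 m and y of large_a_center in the frame of tray between -0.1 and 0.1 m and z of large_a_center in the frame of tray between 0 and 0.045 m and x of large_b_center in the frame of tray between -0.11 and 0.11 m and y of large_b_center in the frame of tray between -0.1 and 0.1 m and z of large_b_center in the frame of tray between 0 and 0.045 m and x of small_a_center in the frame of pan between -0.09 and 0.09 m and y of small_a_center in the frame of pan between -0.083 and 0.083 m and z of small_a_center in the frame of pan between 0 and 0.055 m and x of small_b_center in the frame of pan between -0.09 and 0.09 m and y of small_b_center in the frame of pan between -0.083 and 0.083 m and z of small_b_center in the frame of pan between 0 and 0.055 m), for 0.2 s.
At the end, for the whole second after the job is handed in: both small truffles lie in the pan, both large ones in the wooden tray, and the sieve lies at rest on the pan's rim, level within 7 degrees and centred within 25 mm (all of step 2 and horizontal distance between sieve_grip and pan below 0.025 m and angle between sieve_grip's own z axis and vertical below 0.12 rad and z of sieve_grip in the frame of pan between 0.164 and 0.182 m and linear speed of sieve below 0.03 m/s); the robot touches nothing.
It fails at once if the fingers press on a truffle (contact force between the fingers and small_a above 0.5 N or contact force between the fingers and small_b above 0.5 N or contact force between the fingers and large_a above 0.5 N or contact force between the fingers and large_b above 0.5 N).
It also fails if it takes over 64 s, if anything falls off the work surface, if the arm or the gripper's body presses on something with over 40 N, if the wrist force passes 120 N, or if a joint passes its speed limit or range.

## Robot

A 6-joint arm with a two-finger parallel gripper is mounted at the origin on the work surface. World frame = base frame: x ahead of the robot, y to its left, z up, the work surface at z = 0. Lengths are in m, angles in rad, forces in N, time in s.
With the tool pointing down it reaches from about 0.375 to 0.975 m from the base axis. Payload 3.8 kg.
Tool frame: the origin (TCP) lies at the very end of the fingers, on their centre line; the grasp point (between the pads) lies 19 mm behind it; z points along the fingers, x is the direction in which the jaws open and shut, and the axes are right-handed (so a half turn about z gives the same grasp; the last joint's range is limited). The gripper opens to 85 mm and grips with 20 to 120 N. Pads are 22 mm wide; open, the fingers measure 114 mm over their backs; the gripper's body (76 mm by 85 mm) begins 54 mm behind the grasp point. The pads swing forward as they close: fully open they stand 13 mm farther back than shut.
Start: joints at [1.073, 0.264, 1.604, -0, 1.274, -0.037], TCP at [0.3, 0.605, 0.231] pointing down, gripper open.
Joint ranges: [-2.63, 2.63], [-0.94, 2.18], [0.31, 2.57], [-1.31, 4.45], [0, 2.66], [-2.55, 2.55]. Speed limits (rad/s): [2.57, 2.57, 3.14, 3.14, 3.14, 3.14].

## Interface

Orientations are given as a rotation vector (axis times angle).
In Python, from workcell import readout, imaging, order gives the robot as it stands.
- The arm moves only by the tool servo_tool, never from a script. Its argument "series" is a list of rows, each a list of 3 entries, a list of its own where there are three numbers: the shift along the tool's x, y, z normalised to -1 to 1, where 1 is 50 mm, then the turn, a rotation vector about the tool's x, y, z normalised to -1 to 1, where 1 is 0.1 rad, then the opening, from 0 (shut) to 1 (fully open). A call has 1 to 8 rows; each row shifts and turns the commanded pose from where the row before left it, along the tool's axes as they then stand; what a row does not reach is not made up. A row lasts 1/10 s, in which the tool goes at most 50 mm and 8.59 degrees, less where a joint would pass 70% of its speed; a pose out of reach is approached as far as the arm can. A call with a number of a shift or a turn outside -1 to 1 is refused whole. A call with a gripper value outside its range is refused whole. The fingers move at their own pace and stop on an object; "grip_force" is the grip in N (left out, the last holds). Time passes only in rows, so rows that do not move let the fingers close. It gives the time, the measured TCP pose, the force and the opening at its end, in the units of the state.
- readout.read_state(): the state, without advancing time (a new reading comes with each control period).
- imaging.read_camera(name): name is "scene" or "top"; returns a dict with "image" (384x512x3 uint8, red, green, blue), "z_map" (384x512 float32, m along the optical axis (not along the pixel's ray), 0 where there is no reading), "vertical_fov" (degrees; the focal length in pixels is half the picture's height over the tangent of half this angle, whatever the lens; pixels are square), "cx", "cy" (the principal point, pixels), "R" (3x3) and "t" (3): a world point X has camera coordinates R X + t. Camera axes: x right, y down, z forward; pixel columns grow to the right and rows downward; lengths in m; the calibration is good to about 2 mm. A picture is of the moment at which its call begins.
- order.finish_job(): hands the job in, once; it reports no verdict.
The state is a dict: "time": time; "q": joint angles; "joint_vel": joint speeds; "joint_torque": joint torques, N m; "tool_pos": TCP position; "tcp_rot": TCP orientation; "wrist_force": force on the tool from outside, world axes, zero at the start; "torque": the same for the moment, N m; "width": opening from 0.0 (shut) to 1.0 (fully open).
Only numpy, scipy, OpenCV 4.12 (cv2) and the standard library are available. Lean on these libraries where they do the work, as an engineer would, in place of code of your own. Each camera call takes 0.05 s, during which the arm holds its last target. There are 200 camera calls.

## Working session

There is one attempt and no reset: what is moved stays moved. The work goes in short steps, Python scripts to look and compute and a tool call to move; the robot and the scene stay as the last step left them, time stands still between calls to the robot, and variables do not carry over. Pictures are saved under pics/ and viewed, about 8 in all and at most 12, crops included, and the job is handed in when it is done.

Besides the shell and the picture viewer there is one more tool, called after "Call:" in YAML: its name, and indented under it one key for each argument. servo_tool: Moves the arm, as the interface text tells. Its arguments: {"type":"object","properties":{"series":{"type":"array","items":{"type":"array"}},"grip_force":{"type":"number"}},"required":["series"]}

```bash
mkdir -p pics; ls; cat > h.py <<'E'
import numpy as np, cv2
from workcell import readout, imaging, order
def cam(n):
    c=imaging.read_camera(n); h=c["image"].shape[0]
    c["f"]=h/2/np.tan(np.radians(c["vertical_fov"])/2); return c
def cloud(c):
    z=c["z_map"]; v,u=np.indices(z.shape)
    P=np.stack([(u-c["cx"])*z/c["f"],(v-c["cy"])*z/c["f"],z],-1)
    W=(P-np.array(c["t"]))@np.array(c["R"]); W[z==0]=np.nan; return W
def save(c,n,crop=None):
    im=c["image"][...,::-1]
    if crop: u0,v0,u1,v1,s=crop; im=cv2.resize(im[v0:v1,u0:u1],None,fx=s,fy=s)
    cv2.imwrite("pics/"+n,im)
E
python3 - <<'E'
from h import *
for n in("top","scene"):
    c=cam(n); save(c,n+"0.png"); np.save(n+"0.npy",cloud(c)); print(n,c["f"],-np.array(c["R"]).T@c["t"])
print(readout.read_state())
E
```

```text
pics
top 450.0802107392632 [0.42797235 0.01594648 1.09770066]
scene 373.20283585662804 [0.8857031  0.31808788 0.89805374]
{'time': 0.1, 'q': array([ 1.07311477e+00,  2.64703988e-01,  1.60525130e+00, -3.38926243e-05,
        1.27369699e+00, -3.69050225e-02]), 'joint_vel': array([ 1.24801684e-03, -3.09854756e-03, -2.08428726e-03, -8.74529884e-04,
        1.36893686e-04,  7.78764893e-05]), 'joint_torque': array([-4.81153002e-04, -5.16703498e+01, -3.68592453e+01, -5.69766075e-05,
        6.35819742e-03, -4.04735420e-05]), 'tool_pos': array([0.29983122, 0.60400965, 0.2300614 ]), 'tcp_rot': array([ 2.6691245 ,  1.65492794, -0.00278452]), 'wrist_force': array([0.89241131, 0.90451716, 0.15511112]), 'torque': array([ 0.00574077, -0.01460315,  0.02888016]), 'width': 1.000905760422223}
```

View pics/top0.png

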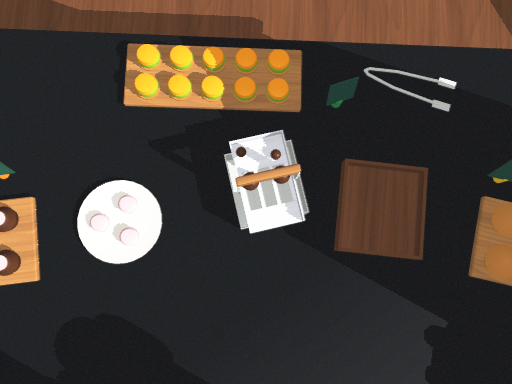

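View pics/scene0.png

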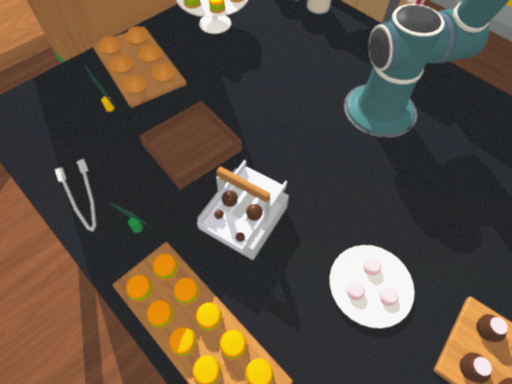

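The top view shows the sieve handle at about (268,175). The small truffles are at (241,152) and (275,154), the large ones at (250,181) and (282,176). The tray is centred at about (382,209) and the macaron plate is on the left. Next I measure these in the world frame.

```bash
python3 - <<'E'
from h import *
W=np.load("top0.npy"); im=cv2.imread("pics/top0.png").astype(int)
v,u=np.indices(W.shape[:2])
z=W[...,2]
def rect(m,n):
    P=W[m][:,:2].astype(np.float32); r=cv2.minAreaRect(P*1000); print(n,m.sum(),r,"z",np.percentile(W[m][:,2],[5,50,95]).round(4))
box=lambda a,b,c,d:(u>a)&(u<c)&(v>b)&(v<d)
h=box(222,150,315,200)&(z>0.17)
rect(h,"handle")
P=W[h][:,:2]; m=P.mean(0); d=np.linalg.svd(P-m,full_matrices=0)[2][0]; print("dir",d,np.degrees(np.arctan2(d[1],d[0])),"mean",m)
s=box(215,120,315,240)&(z>0.066)
rect(s,"sieve+handle"); 
s=box(215,120,315,240)&(z>0.05)&(z<0.11); rect(s,"sieve")
t=box(325,150,440,265)&(z>0.036)&(z<0.06); rect(t,"tray rim")
t=box(325,150,440,265)&(z>0.004)&(z<0.06); rect(t,"tray")
p=box(70,170,170,270)&(z>0.005);rect(p,"plate")
for n,(a,b) in dict(sa=(241,152),sb=(275,154),la=(250,183),lb=(282,178)).items(): print(n,W[b,a].round(4))
E
```

```text
handle 617 ((588.0459594726562, -15.919204711914062), (18.75238800048828, 136.74880981445312), 14.868047714233398) z [0.1781 0.1853 0.1884]
dir [ 0.25364551 -0.96729724] -75.3066601832029 mean [ 0.58673152 -0.01533188]
sieve+handle 4529 ((589.5230712890625, -15.212364196777344), (213.3528594970703, 161.80032348632812), 14.661044120788574) z [0.0671 0.0726 0.1859]
sieve 4115 ((589.7551879882812, -15.618263244628906), (213.37620544433594, 162.34413146972656), 14.848671913146973) z [0.0655 0.0715 0.0972]
tray rim 1411 ((540.0432739257812, -295.419921875), (201.69020080566406, 221.00341796875), 85.35057830810547) z [0.0389 0.0456 0.0489]
tray 8359 ((546.791748046875, -309.1551818847656), (281.1285400390625, 284.1512145996094), 0.6440024375915527) z [0.0053 0.0097 0.0467]
plate 5611 ((497.47296142578125, 331.7037048339844), (238.99481201171875, 236.93618774414062), 3.123727321624756) z [0.0068 0.0136 0.0319]
sa [0.6534 0.0432 0.0896]
sb [ 0.6506 -0.0345  0.0932]
la [0.5698 0.02   0.1726]
lb [ 0.5939 -0.051   0.1041]
```

```bash
cat >> h.py <<'E'
from scipy.spatial.transform import Rotation as Ro
G=0.017
def pose(H,yaw,tilt=0,roll=0):
    """TCP pose putting the handle centre at H, sieve yaw (deg), open end down by tilt (deg)"""
    a=np.radians(yaw); R=np.array([[np.cos(a),np.sin(a),0],[np.sin(a),-np.cos(a),0],[0,0,-1]])
    R=Ro.from_rotvec(np.radians(-tilt)*np.array([-np.sin(a),np.cos(a),0])).as_matrix()@R
    return np.array(H)+G*R[:,2],R
def cur(): s=readout.read_state(); return s["tool_pos"],Ro.from_rotvec(s["tcp_rot"]).as_matrix()
def plan(p0,R0,p1,R1,N,g=0.0,smooth=True):
    rv=Ro.from_matrix(R0.T@R1).as_rotvec(); w=np.arange(N+1)/N
    if smooth: w=0.5*w+0.5*w*w*(3-2*w)
    rows=[];R=R0;p=p0
    for i in range(N):
        f=w[i+1]; Rt=R0@Ro.from_rotvec(rv*f).as_matrix(); pt=p0+(p1-p0)*f
        sh=(R.T@(pt-p)/0.05).round(2); tu=(Ro.from_matrix(R.T@Rt).as_rotvec()/0.1).round(2)
        p=p+R@sh*0.05; R=R@Ro.from_rotvec(tu*0.1).as_matrix()
        rows.append(f"[{list(map(float,sh))},{list(map(float,tu))},{g}]")
        if abs(sh).max()>1 or abs(tu).max()>1: print("OVER")
    for k in range(0,N,8): print("["+",".join(rows[k:k+8])+"]")
    print("end err mm",((p1-p)*1000).round(1)); return p,R
E
python3 - <<'E'
from h import *
p,R=cur(); print(p,R.round(2))
plan(p,R,*pose([0.588,-0.016,0.262],14.8),24,1.0)
E
```

```text
[0.29983122 0.60400965 0.2300614 ] [[ 0.44  0.9  -0.  ]
 [ 0.9  -0.44 -0.  ]
 [-0.   -0.   -1.  ]]
[[[-0.2, 0.25, -0.01],[0.0, 0.0, 0.2],1.0],[[-0.23, 0.3, -0.0],[0.0, 0.0, 0.24],1.0],[[-0.27, 0.36, -0.01],[0.0, 0.0, 0.28],1.0],[[-0.28, 0.41, -0.01],[0.0, 0.0, 0.31],1.0],[[-0.29, 0.46, -0.02],[0.0, 0.0, 0.33],1.0],[[-0.3, 0.5, -0.01],[0.0, 0.0, 0.37],1.0],[[-0.3, 0.55, -0.01],[0.0, 0.0, 0.39],1.0],[[-0.29, 0.58, -0.01],[0.0, 0.01, 0.4],1.0]]
[[[-0.28, 0.62, -0.02],[0.0, -0.0, 0.42],1.0],[[-0.26, 0.64, -0.01],[0.0, -0.0, 0.44],1.0],[[-0.23, 0.67, -0.02],[0.0, -0.0, 0.44],1.0],[[-0.21, 0.68, -0.01],[0.0, -0.0, 0.44],1.0],[[-0.17, 0.69, -0.02],[0.0, -0.0, 0.44],1.0],[[-0.15, 0.69, -0.01],[0.0, 0.0, 0.44],1.0],[[-0.11, 0.68, -0.02],[0.01, 0.0, 0.43],1.0],[[-0.08, 0.68, -0.01],[-0.0, 0.0, 0.42],1.0]]
[[[-0.05, 0.65, -0.02],[-0.0, 0.0, 0.41],1.0],[[-0.02, 0.62, -0.01],[-0.0, 0.0, 0.39],1.0],[[0.0, 0.58, -0.01],[-0.0, 0.01, 0.36],1.0],[[0.03, 0.55, -0.01],[-0.0, -0.0, 0.34],1.0],[[0.03, 0.49, -0.02],[-0.0, -0.0, 0.31],1.0],[[0.05, 0.45, -0.0],[-0.0, -0.0, 0.28],1.0],[[0.05, 0.38, -0.01],[-0.0, -0.0, 0.24],1.0],[[0.05, 0.31, -0.01],[-0.0, -0.0, 0.2],1.0]]
end err mm [ 0.  -0.1  0. ]
```

Call:
servo_tool:
  series:
    - [[-0.2, 0.25, -0.01], [0, 0, 0.2], 1]
    - [[-0.23, 0.3, 0], [0, 0, 0.24], 1]
    - [[-0.27, 0.36, -0.01], [0, 0, 0.28], 1]
    - [[-0.28, 0.41, -0.01], [0, 0, 0.31], 1]
    - [[-0.29, 0.46, -0.02], [0, 0, 0.33], 1]
    - [[-0.3, 0.5, -0.01], [0, 0, 0.37], 1]
    - [[-0.3, 0.55, -0.01], [0, 0, 0.39], 1]
    - [[-0.29, 0.58, -0.01], [0, 0, 0.4], 1]

```text
time: 0.9
tool_pos: [0.3862, 0.4182, 0.2355]
tcp_rot: [2.859, 1.301, 0.001]
wrist_force: [1.3, 1.2, -0.4]
width: 0.997
```

Call:
servo_tool:
  series:
    - [[-0.28, 0.62, -0.02], [0, 0, 0.42], 1]
    - [[-0.26, 0.64, -0.01], [0, 0, 0.44], 1]
    - [[-0.23, 0.67, -0.02], [0, 0, 0.44], 1]
    - [[-0.21, 0.68, -0.01], [0, 0, 0.44], 1]
    - [[-0.17, 0.69, -0.02], [0, 0, 0.44], 1]
    - [[-0.15, 0.69, -0.01], [0, 0, 0.44], 1]
    - [[-0.11, 0.68, -0.02], [0, 0, 0.43], 1]
    - [[-0.08, 0.68, -0.01], [0, 0, 0.42], 1]

```text
time: 1.7
tool_pos: [0.5027, 0.1648, 0.2416]
tcp_rot: [3.041, 0.787, 0.001]
wrist_force: [0.0, 0.1, 0.4]
width: 0.997
```

Call:
servo_tool:
  series:
    - [[-0.05, 0.65, -0.02], [0, 0, 0.41], 1]
    - [[-0.02, 0.62, -0.01], [0, 0, 0.39], 1]
    - [[0, 0.58, -0.01], [0, 0, 0.36], 1]
    - [[0.03, 0.55, -0.01], [0, 0, 0.34], 1]
    - [[0.03, 0.49, -0.02], [0, 0, 0.31], 1]
    - [[0.05, 0.45, 0], [0, 0, 0.28], 1]
    - [[0.05, 0.38, -0.01], [0, 0, 0.24], 1]
    - [[0.05, 0.31, -0.01], [0, 0, 0.2], 1]

```text
time: 2.5
tool_pos: [0.5879, -0.0175, 0.246]
tcp_rot: [3.116, 0.399, 0.0]
wrist_force: [-1.0, 0.0, 0.6]
width: 1.002
```

```bash
python3 - <<'E'
from h import *
s=readout.read_state(); print(s["time"],s["q"].round(3),s["tool_pos"])
p,R=cur(); print(R.round(3))
c=cam("scene"); save(c,"above.png",(180,120,330,280,4))
# handle from the scene camera as a cross check
W=np.load("scene0.npy"); v,u=np.indices(W.shape[:2])
m=(u>190)&(u<300)&(v>150)&(v<265)&(W[...,2]>0.175)&(W[...,2]<0.2); print(cv2.minAreaRect((W[m][:,:2]*1000).astype(np.float32)),np.percentile(W[m][:,2],[5,50,95]))
plan(p,R,*pose([0.588,-0.016,0.172],14.8),8,1.0)
E
```

```text
2.5 [-0.072  0.092  1.778 -0.     1.272 -0.327] [ 0.58793688 -0.01750572  0.24595442]
[[ 0.968  0.252  0.   ]
 [ 0.252 -0.968 -0.   ]
 [ 0.     0.    -1.   ]]
((589.57373046875, -16.270309448242188), (19.178194046020508, 135.56515502929688), 15.36963176727295) [0.1773963  0.18487812 0.18727362]
[[[0.0, -0.0, 0.15],[0.0, -0.0, -0.0],1.0],[[0.0, -0.01, 0.22],[0.0, -0.0, -0.01],1.0],[[0.0, -0.0, 0.26],[0.0, -0.0, -0.0],1.0],[[0.0, -0.0, 0.28],[0.0, -0.0, -0.01],1.0],[[0.01, -0.01, 0.28],[0.0, -0.0, -0.0],1.0],[[-0.0, -0.0, 0.26],[0.0, -0.0, -0.01],1.0],[[-0.0, -0.01, 0.22],[0.0, -0.0, -0.0],1.0],[[-0.0, 0.0, 0.15],[0.0, -0.0, -0.01],1.0]]
end err mm [-0.  -0.1  0. ]
```

The two cameras agree on the handle to within 2 mm: (0.588, -0.016), top at 0.185, yaw about 15°. I go down and close.

Call:
servo_tool:
  series:
    - [[0, 0, 0.15], [0, 0, 0], 1]
    - [[0, -0.01, 0.22], [0, 0, 0], 1]
    - [[0, -0.01, 0.26], [0, 0, 0], 1]
    - [[0, 0, 0.28], [0, 0, 0], 1]
    - [[0, -0.01, 0.28], [0, 0, 0], 1]
    - [[0, 0, 0.26], [0, 0, 0], 1]
    - [[0, 0, 0.22], [0, 0, 0], 1]
    - [[0, 0, 0.15], [0, 0, 0], 1]

```text
time: 3.35
tool_pos: [0.5873, -0.0137, 0.1531]
tcp_rot: [-3.115, -0.404, 0.003]
wrist_force: [0.6, -0.3, -0.2]
width: 1.001
```

Call:
servo_tool:
  series:
    - [[0, 0, 0], [0, 0, 0], 0.6]
    - [[0, 0, 0], [0, 0, 0], 0.4]
    - [[0, 0, 0], [0, 0, 0], 0.3]
    - [[0, 0, 0], [0, 0, 0], 0.2]
    - [[0, 0, 0], [0, 0, 0], 0.1]
    - [[0, 0, 0], [0, 0, 0], 0]
    - [[0, 0, 0], [0, 0, 0], 0]
    - [[0, 0, 0], [0, 0, 0], 0]
  grip_force: 80

```text
time: 4.15
tool_pos: [0.5885, -0.0139, 0.1558]
tcp_rot: [3.115, 0.404, 0.002]
wrist_force: [-1.0, 0.0, 5.0]
width: 0.199
```

```bash
python3 - <<'E'
from h import *
s=readout.read_state(); print(s["time"],s["q"].round(3),s["tool_pos"],s["wrist_force"],s["width"])
c=cam("scene"); save(c,"grasp.png",(180,120,330,280,4))
p,R=cur(); H=p-G*R[:,2]; print(H, np.degrees(np.arctan2(R[1,0],R[0,0])))
y=np.degrees(np.arctan2(R[1,0],R[0,0]))
p,R=plan(p,R,*pose(H+[0,0,.013],y,0),4)
p,R=plan(p,R,*pose(H+[0,0,.013],y,4),4)
E
```

```text
4.15 [-0.066  0.16   1.873 -0.     1.107 -0.324] [ 0.58846404 -0.01394365  0.15579211] [-1.00149607  0.01076928  5.04523271] 0.19910022848001852
[ 0.58843365 -0.01396693  0.17279039] 14.779876705937351
[[[-0.0, -0.0, -0.05],[0.0, -0.0, -0.0],0.0],[[-0.0, -0.0, -0.08],[0.0, -0.01, -0.0],0.0],[[-0.0, -0.0, -0.08],[0.0, -0.0, -0.0],0.0],[[-0.0, -0.0, -0.05],[0.01, -0.0, -0.0],0.0]]
end err mm [-0. -0. -0.]
[[[0.0, -0.0, -0.0],[-0.0, 0.14, -0.0],0.0],[[0.01, -0.0, -0.0],[-0.0, 0.21, -0.0],0.0],[[0.01, -0.0, -0.0],[-0.0, 0.2, -0.0],0.0],[[0.0, -0.0, -0.0],[-0.0, 0.14, -0.0],0.0]]
end err mm [0.2 0.  0. ]
```

View pics/grasp.png

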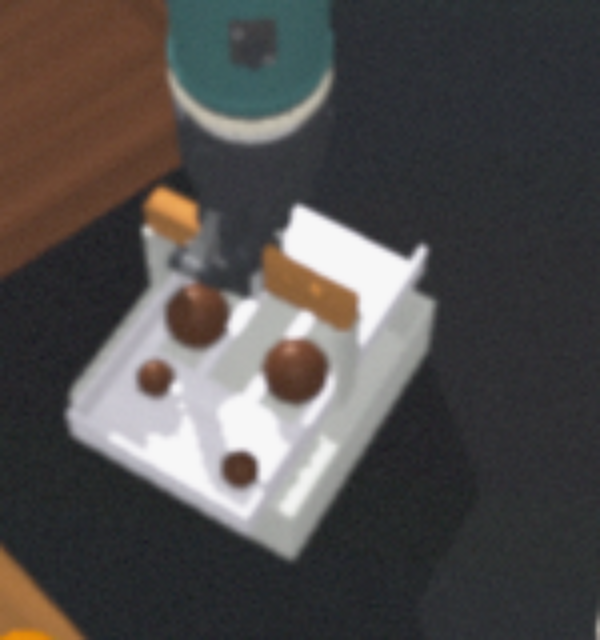

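The handle is pinched at its middle (pads near crop pixel (215,265)). The larges at (197,315) and (295,370) and the smalls at (155,378) and (240,468) are still on the sieve. I lift 13 mm and tilt 4°.

Call:
servo_tool:
  series:
    - [[0, 0, -0.05], [0, 0, 0], 0]
    - [[0, 0, -0.08], [0, 0, 0], 0]
    - [[0, 0, -0.08], [0, 0, 0], 0]
    - [[0, 0, -0.05], [0, 0, 0], 0]
    - [[0, 0, 0], [0, 0.14, 0], 0]
    - [[0.01, 0, 0], [0, 0.21, 0], 0]
    - [[0.01, 0, 0], [0, 0.2, 0], 0]
    - [[0, 0, 0], [0, 0.14, 0], 0]

```text
time: 5.0
tool_pos: [0.5884, -0.0137, 0.1676]
tcp_rot: [-3.105, -0.403, -0.108]
wrist_force: [-0.4, -0.8, -3.4]
width: 0.196
```

Call:
servo_tool:
  series:
    - [[0, 0, 0], [0, 0, 0], 0]
    - [[0, 0, 0], [0, 0, 0], 0]
    - [[0, 0, 0], [0, 0, 0], 0]
    - [[0, 0, 0], [0, 0, 0], 0]

```text
time: 5.4
tool_pos: [0.589, -0.0136, 0.1678]
tcp_rot: [-3.105, -0.403, -0.107]
wrist_force: [0.7, 0.4, -4.4]
width: 0.198
```

```bash
python3 - <<'E'
from h import *
s=readout.read_state(); print(s["time"],s["tool_pos"],s["wrist_force"],s["width"])
c=cam("scene"); save(c,"tilt.png",(180,120,330,280,4))
E
```

```text
5.4 [ 0.58900071 -0.01359292  0.1678368 ] [ 0.68670004  0.40863416 -4.41111145] 0.19785714777773947
```

View pics/tilt.png

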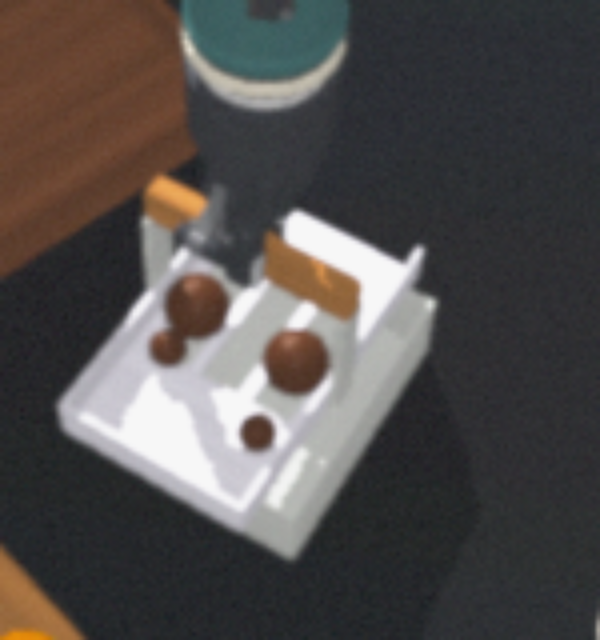

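The tilt works: the smalls have rolled toward the slots (crop (168,347) and (257,432)) and the larges have not moved. I add 2° and 4 mm of lift and shake gently.

Call:
servo_tool:
  series:
    - [[0, 0, -0.04], [0, 0.17, 0], 0]
    - [[0, 0, -0.04], [0, 0.17, 0], 0]
    - [[0.12, 0, 0], [0, 0, 0], 0]
    - [[0.12, 0, 0], [0, 0, 0], 0]
    - [[-0.12, 0, 0], [0, 0, 0], 0]
    - [[-0.12, 0, 0], [0, 0, 0], 0]
    - [[-0.12, 0, 0], [0, 0, 0], 0]
    - [[-0.12, 0, 0], [0, 0, 0], 0]

```text
time: 6.25
tool_pos: [0.5761, -0.0169, 0.1702]
tcp_rot: [-3.098, -0.402, -0.159]
wrist_force: [-0.0, 0.7, -2.4]
width: 0.2
```

Call:
servo_tool:
  series:
    - [[0.12, 0, 0], [0, 0, 0], 0]
    - [[0.12, 0, 0], [0, 0, 0], 0]
    - [[0.12, 0, 0], [0, 0, 0], 0]
    - [[0.12, 0, 0], [0, 0, 0], 0]
    - [[-0.12, 0, 0], [0, 0, 0], 0]
    - [[-0.12, 0, 0], [0, 0, 0], 0]
    - [[0, 0, 0], [0, 0, 0], 0]
    - [[0, 0, 0], [0, 0, 0], 0]

```text
time: 7.05
tool_pos: [0.588, -0.0138, 0.1716]
tcp_rot: [-3.098, -0.401, -0.159]
wrist_force: [1.1, 0.1, -3.2]
width: 0.196
```

```bash
python3 - <<'E'
from h import *
s=readout.read_state(); print(s["time"],s["tool_pos"],s["wrist_force"],s["width"])
c=cam("scene"); save(c,"shake.png",(180,120,330,280,4))
E
```

```text
7.05 [ 0.58795918 -0.01376619  0.17157566] [ 1.11359008  0.1498231  -3.15859039] 0.19628960455551284
```

View pics/shake.png

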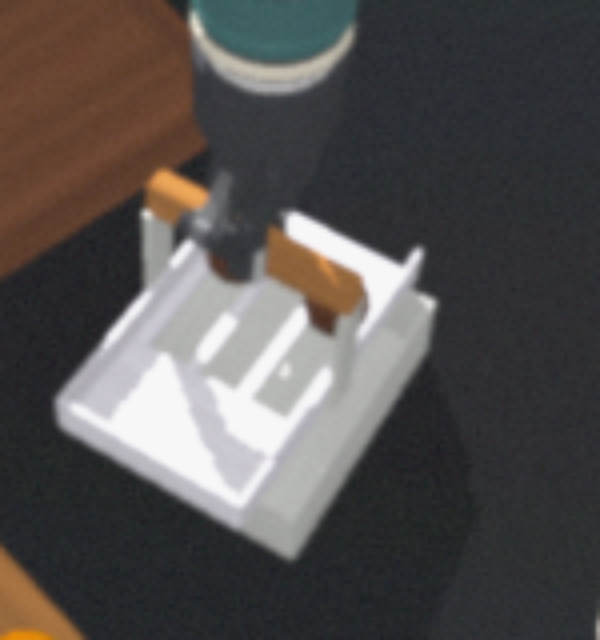

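The smalls are gone from the blank plate and the larges have rolled under the handle (crop (230,265) and (322,312)). I check from the top camera that no small is in the chute.

```bash
python3 - <<'E'
from h import *
c=cam("top"); a=c["image"][120:250,210:330,::-1]; s=cam("scene")
b=s["image"][150:280,190:310,::-1]
f=lambda x:cv2.resize(x,None,fx=3.3,fy=3.3,interpolation=cv2.INTER_CUBIC)
g=lambda x:(255*(f(x).clip(0,255)/255.)**.6).astype(np.uint8)
cv2.imwrite("pics/topshake.png",np.hstack([g(a),g(b)]))
E
```

```text
(no output)
```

View pics/topshake.png

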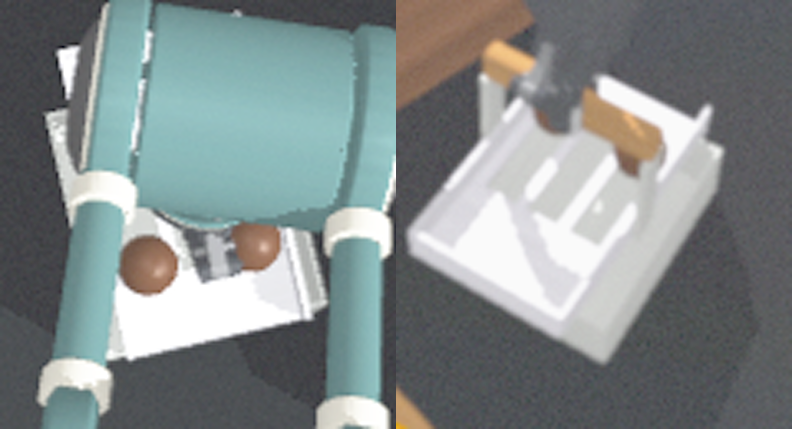

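The larges rest at the sill end of their slots and the chute is empty, so both smalls must be in the pan. I carry at about 4° tilt so the larges stay against the sill.

```bash
python3 - <<'E'
from h import *
p,R=cur(); H=p-G*R[:,2]; print(H)
p,R=plan(p,R,*pose(H+[0,0,.08],14.8,4),8)
p,R=plan(p,R,*pose([.624,-.302,.26],-5,4),24)
E
```

```text
[ 0.58682765 -0.01418349  0.18882048]
[[[0.01, 0.0, -0.13],[0.0, -0.03, -0.0],0.0],[[0.02, 0.0, -0.19],[0.0, -0.04, -0.0],0.0],[[0.02, 0.0, -0.23],[0.0, -0.05, -0.0],0.0],[[0.02, 0.0, -0.25],[0.0, -0.05, -0.0],0.0],[[0.02, 0.0, -0.24],[0.0, -0.05, -0.0],0.0],[[0.02, 0.0, -0.23],[0.0, -0.05, -0.0],0.0],[[0.01, 0.0, -0.19],[0.0, -0.04, -0.0],0.0],[[0.01, 0.0, -0.13],[0.0, -0.02, -0.0],0.0]]
end err mm [-0.  -0.   0.2]
[[[-0.02, 0.13, 0.0],[-0.01, -0.0, 0.08],0.0],[[-0.02, 0.17, 0.01],[-0.0, -0.0, 0.1],0.0],[[-0.02, 0.18, 0.0],[-0.01, -0.0, 0.11],0.0],[[-0.02, 0.22, 0.01],[-0.01, -0.0, 0.12],0.0],[[-0.02, 0.23, 0.0],[-0.01, -0.0, 0.14],0.0],[[-0.02, 0.24, 0.01],[-0.01, -0.0, 0.15],0.0],[[-0.02, 0.27, 0.0],[-0.01, -0.0, 0.16],0.0],[[-0.01, 0.28, 0.01],[-0.01, -0.0, 0.16],0.0]]
[[[-0.01, 0.28, 0.01],[-0.01, -0.0, 0.17],0.0],[[-0.0, 0.3, 0.01],[-0.02, -0.0, 0.17],0.0],[[-0.0, 0.3, 0.01],[-0.01, -0.0, 0.18],0.0],[[0.01, 0.3, 0.01],[-0.01, -0.0, 0.18],0.0],[[0.01, 0.3, 0.01],[-0.01, -0.0, 0.18],0.0],[[0.02, 0.3, 0.01],[-0.02, -0.0, 0.18],0.0],[[0.02, 0.29, 0.01],[-0.01, -0.0, 0.17],0.0],[[0.03, 0.29, 0.01],[-0.01, -0.0, 0.17],0.0]]
[[[0.03, 0.28, 0.01],[-0.01, -0.0, 0.17],0.0],[[0.03, 0.26, 0.01],[-0.01, -0.0, 0.15],0.0],[[0.04, 0.24, 0.01],[-0.01, -0.0, 0.15],0.0],[[0.03, 0.23, 0.01],[-0.01, -0.0, 0.14],0.0],[[0.04, 0.21, 0.01],[-0.01, -0.0, 0.12],0.0],[[0.03, 0.19, 0.0],[-0.01, -0.0, 0.12],0.0],[[0.03, 0.16, 0.01],[-0.01, -0.0, 0.09],0.0],[[0.03, 0.13, 0.01],[-0.0, -0.0, 0.08],0.0]]
end err mm [ 0.1 -0.   0.2]
```

Call:
servo_tool:
  series:
    - [[0.01, 0, -0.13], [0, -0.03, 0], 0]
    - [[0.02, 0, -0.19], [0, -0.04, 0], 0]
    - [[0.02, 0, -0.23], [0, -0.05, 0], 0]
    - [[0.02, 0, -0.25], [0, -0.05, 0], 0]
    - [[0.02, 0, -0.24], [0, -0.05, 0], 0]
    - [[0.02, 0, -0.23], [0, -0.05, 0], 0]
    - [[0.01, 0, -0.19], [0, -0.04, 0], 0]
    - [[0.01, 0, -0.13], [0, -0.02, 0], 0]

```text
time: 8.0
tool_pos: [0.5885, -0.0138, 0.253]
tcp_rot: [-3.105, -0.403, -0.111]
wrist_force: [0.1, -0.5, -3.6]
width: 0.198
```

```bash
python3 - <<'E'
from h import *
c=cam("scene"); t=cam("top"); a=c["image"][100:270,170:330,::-1]; b=t["image"][110:245,200:330,::-1]
f=lambda x,h:cv2.resize(x,(int(x.shape[1]*h/x.shape[0]),h),interpolation=cv2.INTER_CUBIC)
cv2.imwrite("pics/lift.png",np.hstack([f(a,420),f(b,420)]))
print(readout.read_state()["wrist_force"],readout.read_state()["tool_pos"])
E
```

```text
[ 0.61781233 -0.61758945 -2.76003363] [ 0.58883646 -0.01385407  0.25305039]
```

View pics/lift.png

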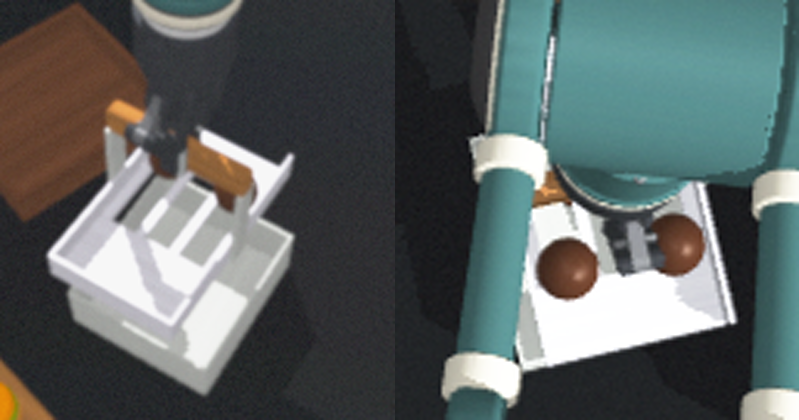

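The sieve is lifted clear of the pan with both larges still aboard (right half, (567,267) and (675,245)). No smalls are left on the plate or the chute. I carry it to the tray.

Call:
servo_tool:
  series:
    - [[-0.02, 0.13, 0], [-0.01, 0, 0.08], 0]
    - [[-0.02, 0.17, 0.01], [0, 0, 0.1], 0]
    - [[-0.02, 0.18, 0], [-0.01, 0, 0.11], 0]
    - [[-0.02, 0.22, 0.01], [-0.01, 0, 0.12], 0]
    - [[-0.02, 0.23, 0], [-0.01, 0, 0.14], 0]
    - [[-0.02, 0.24, 0.01], [-0.01, 0, 0.15], 0]
    - [[-0.02, 0.27, 0], [-0.01, 0, 0.16], 0]
    - [[-0.01, 0.28, 0.01], [-0.01, 0, 0.16], 0]

```text
time: 8.9
tool_pos: [0.5992, -0.1008, 0.2491]
tcp_rot: [-3.125, -0.241, -0.11]
wrist_force: [-0.0, -0.2, -2.2]
width: 0.195
```

Call:
servo_tool:
  series:
    - [[-0.01, 0.28, 0.01], [-0.01, 0, 0.17], 0]
    - [[0, 0.3, 0.01], [-0.02, 0, 0.17], 0]
    - [[0, 0.3, 0.01], [-0.01, 0, 0.18], 0]
    - [[0.01, 0.3, 0.01], [-0.01, 0, 0.18], 0]
    - [[0.01, 0.3, 0.01], [-0.01, 0, 0.18], 0]
    - [[0.02, 0.3, 0.01], [-0.02, 0, 0.18], 0]
    - [[0.02, 0.29, 0.01], [-0.01, 0, 0.17], 0]
    - [[0.03, 0.29, 0.01], [-0.01, 0, 0.17], 0]

```text
time: 9.7
tool_pos: [0.6146, -0.2178, 0.2453]
tcp_rot: [-3.139, -0.022, -0.11]
wrist_force: [0.7, 0.5, -3.9]
width: 0.194
```

Call:
servo_tool:
  series:
    - [[0.03, 0.28, 0.01], [-0.01, 0, 0.17], 0]
    - [[0.03, 0.26, 0.01], [-0.01, 0, 0.15], 0]
    - [[0.04, 0.24, 0.01], [-0.01, 0, 0.15], 0]
    - [[0.03, 0.23, 0.01], [-0.01, 0, 0.14], 0]
    - [[0.04, 0.21, 0.01], [-0.01, 0, 0.12], 0]
    - [[0.03, 0.19, 0], [-0.01, 0, 0.12], 0]
    - [[0.03, 0.16, 0.01], [-0.01, 0, 0.09], 0]
    - [[0.03, 0.13, 0.01], [0, 0, 0.08], 0]

```text
time: 10.5
tool_pos: [0.6253, -0.3026, 0.2427]
tcp_rot: [3.134, -0.137, 0.11]
wrist_force: [-0.4, 0.2, -2.6]
width: 0.196
```

```bash
python3 - <<'E'
from h import *
s=readout.read_state(); print(s["time"],s["q"].round(3),s["wrist_force"])
W=cloud(cam("top"))
# pan contents, now uncovered: ball-coloured heights inside pan
v,u=np.indices(W.shape[:2]); a=np.radians(14.8)
d=W[...,:2]-[.5885,-.0155]; x=d@[np.cos(a),np.sin(a)]; y=d@[-np.sin(a),np.cos(a)]
m=(abs(x)<.083)&(abs(y)<.076)&(W[...,2]<.05)&(W[...,2]>.012)
n,l,st,ce=cv2.connectedComponentsWithStats(m.astype(np.uint8))
for i in range(1,n):
    if st[i,4]>8: print("in pan",ce[i].round(),st[i,4],x[l==i].mean().round(3),y[l==i].mean().round(3),np.nanmax(W[l==i][:,2]).round(3))
p,R=cur(); H=p-G*R[:,2]; print(H,np.degrees(np.arctan2(R[1,0],R[0,0])))
p,R=plan(p,R,*pose([.624,-.302,.203],-5,4),8)
p,R=plan(p,R,*pose([.624,-.302,.203],-5,33),24)
E
```

```text
10.5 [-0.501  0.252  1.599  0.03   1.227 -0.422] [-0.35531131  0.17489995 -2.60568673]
in pan [275. 169.] 75 0.033 -0.034 0.031
in pan [257. 171.] 73 0.038 0.012 0.032
[ 0.62412778 -0.3035068   0.25958473] -5.050407365158188
[[[-0.01, -0.0, 0.09],[0.0, -0.0, -0.0],0.0],[[-0.01, -0.01, 0.14],[0.0, -0.0, -0.0],0.0],[[-0.01, -0.0, 0.16],[0.0, -0.0, -0.0],0.0],[[-0.01, -0.01, 0.17],[0.0, -0.0, -0.0],0.0],[[-0.02, -0.0, 0.18],[0.01, -0.0, -0.01],0.0],[[-0.01, -0.0, 0.16],[-0.0, -0.0, 0.0],0.0],[[-0.01, -0.01, 0.13],[-0.0, -0.0, 0.0],0.0],[[-0.0, -0.0, 0.1],[-0.0, -0.0, 0.0],0.0]]
end err mm [-0.2  0.   0.1]
[[[0.0, -0.0, -0.0],[-0.0, 0.12, 0.0],0.0],[[0.01, -0.0, -0.0],[-0.0, 0.14, 0.0],0.0],[[0.0, -0.0, -0.0],[-0.0, 0.16, 0.0],0.0],[[0.01, -0.0, -0.0],[-0.0, 0.19, 0.0],0.0],[[0.01, -0.0, -0.01],[-0.0, 0.2, 0.0],0.0],[[0.0, -0.0, 0.0],[-0.0, 0.22, 0.0],0.0],[[0.01, -0.0, 0.0],[-0.0, 0.23, 0.0],0.0],[[0.01, -0.0, 0.0],[-0.0, 0.24, 0.0],0.0]]
[[[0.01, -0.0, -0.0],[-0.0, 0.25, 0.0],0.0],[[0.0, -0.0, -0.0],[-0.0, 0.25, 0.0],0.0],[[0.01, -0.0, -0.0],[-0.0, 0.27, 0.0],0.0],[[0.01, -0.0, -0.0],[-0.0, 0.26, 0.0],0.0],[[0.01, -0.0, -0.0],[-0.0, 0.26, 0.0],0.0],[[0.01, -0.0, -0.0],[-0.0, 0.26, 0.0],0.0],[[0.01, -0.0, -0.0],[-0.0, 0.26, 0.0],0.0],[[0.01, -0.0, -0.0],[-0.0, 0.25, 0.0],0.0]]
[[[0.0, -0.0, -0.0],[-0.0, 0.24, 0.0],0.0],[[0.01, -0.0, -0.0],[-0.0, 0.23, 0.0],0.0],[[0.01, -0.0, 0.0],[-0.0, 0.22, 0.0],0.0],[[0.01, -0.0, 0.0],[-0.0, 0.2, 0.0],0.0],[[0.0, -0.0, 0.0],[-0.0, 0.18, 0.0],0.0],[[0.01, -0.0, 0.0],[-0.0, 0.17, 0.0],0.0],[[0.0, -0.0, 0.0],[-0.0, 0.14, 0.0],0.0],[[0.0, -0.0, 0.01],[-0.0, 0.12, 0.0],0.0]]
end err mm [0.1 0.  0.3]
```

Both smalls are confirmed inside the pan (tops at 31 mm). I lower the sieve and tip it slowly.

Call:
servo_tool:
  series:
    - [[-0.01, 0, 0.09], [0, 0, 0], 0]
    - [[-0.01, -0.01, 0.14], [0, 0, 0], 0]
    - [[-0.01, 0, 0.16], [0, 0, 0], 0]
    - [[-0.01, -0.01, 0.17], [0, 0, 0], 0]
    - [[-0.02, 0, 0.18], [0, 0, 0], 0]
    - [[-0.01, 0, 0.16], [0, 0, 0], 0]
    - [[-0.01, -0.01, 0.13], [0, 0, 0], 0]
    - [[0, 0, 0.1], [0, 0, 0], 0]

```text
time: 11.35
tool_pos: [0.625, -0.3003, 0.1851]
tcp_rot: [3.134, -0.136, 0.108]
wrist_force: [-0.3, -0.6, -2.8]
width: 0.198
```

Call:
servo_tool:
  series:
    - [[0, 0, 0], [0, 0.12, 0], 0]
    - [[0.01, 0, 0], [0, 0.14, 0], 0]
    - [[0, 0, 0], [0, 0.16, 0], 0]
    - [[0.01, 0, 0], [0, 0.19, 0], 0]
    - [[0.01, 0, -0.01], [0, 0.2, 0], 0]
    - [[0, 0, 0], [0, 0.22, 0], 0]
    - [[0.01, 0, 0], [0, 0.23, 0], 0]
    - [[0.01, 0, 0], [0, 0.24, 0], 0]

```text
time: 12.15
tool_pos: [0.6275, -0.3007, 0.187]
tcp_rot: [3.11, -0.135, 0.346]
wrist_force: [-0.1, -0.1, -3.2]
width: 0.199
```

Call:
servo_tool:
  series:
    - [[0.01, 0, 0], [0, 0.25, 0], 0]
    - [[0, 0, 0], [0, 0.25, 0], 0]
    - [[0.01, 0, 0], [0, 0.26, 0], 0]
    - [[0.01, 0, 0], [0, 0.26, 0], 0]
    - [[0.01, 0, 0], [0, 0.26, 0], 0]
    - [[0.01, 0, 0], [0, 0.26, 0], 0]
    - [[0.01, 0, 0], [0, 0.26, 0], 0]
    - [[0.01, 0, 0], [0, 0.25, 0], 0]

```text
time: 12.95
tool_pos: [0.6309, -0.301, 0.188]
tcp_rot: [3.05, -0.133, 0.661]
wrist_force: [-0.3, 0.3, -3.4]
width: 0.195
```

Call:
servo_tool:
  series:
    - [[0, 0, 0], [0, 0.24, 0], 0]
    - [[0.01, 0, 0], [0, 0.23, 0], 0]
    - [[0.01, 0, 0], [0, 0.22, 0], 0]
    - [[0.01, 0, 0], [0, 0.2, 0], 0]
    - [[0, 0, 0], [0, 0.18, 0], 0]
    - [[0.01, 0, 0], [0, 0.17, 0], 0]
    - [[0, 0, 0], [0, 0.14, 0], 0]
    - [[0, 0, 0], [0, 0.12, 0], 0]

```text
time: 13.75
tool_pos: [0.6328, -0.3012, 0.1891]
tcp_rot: [2.986, -0.13, 0.885]
wrist_force: [0.4, 0.3, -2.2]
width: 0.195
```

Call:
servo_tool:
  series:
    - [[0, 0, 0], [0, 0, 0], 0]
    - [[0, 0, 0], [0, 0, 0], 0]
    - [[0, 0, 0], [0, 0, 0], 0]
    - [[0, 0, 0], [0, 0, 0], 0]
    - [[0, 0, 0], [0, 0, 0], 0]
    - [[0, 0, 0], [0, 0, 0], 0]

```text
time: 14.35
tool_pos: [0.6328, -0.3012, 0.189]
tcp_rot: [2.987, -0.13, 0.883]
wrist_force: [-0.6, 0.3, -1.5]
width: 0.199
```

```bash
python3 - <<'E'
from h import *
s=readout.read_state(); print(s["time"],s["q"].round(3),s["wrist_force"])
c=cam("scene"); t=cam("top"); a=c["image"][60:230,110:270,::-1]; b=t["image"][140:275,320:450,::-1]
f=lambda x,h:cv2.resize(x,(int(x.shape[1]*h/x.shape[0]),h),interpolation=cv2.INTER_CUBIC)
cv2.imwrite("pics/tip.png",np.hstack([f(a,410),f(b,410)]))
E
```

```text
14.35 [-0.617  0.071  2.019  0.506  0.604 -0.885] [-0.56224405  0.34531011 -1.48945765]
```

View pics/tip.png

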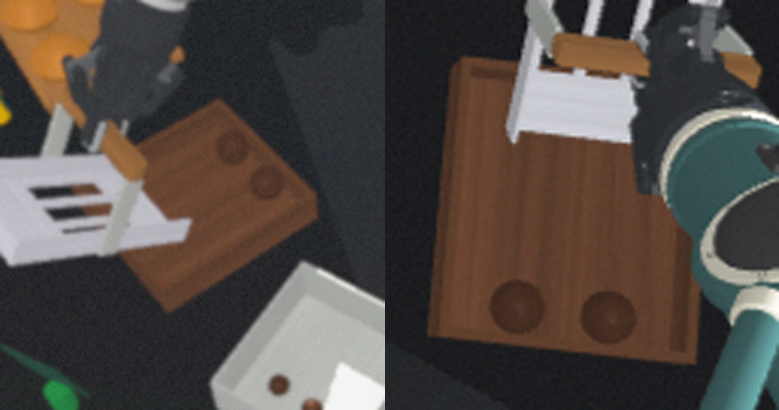

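Both larges lie in the tray (right half (517,306) and (608,316)), and the smalls are in the pan. I level the sieve, return and set it down.

```bash
python3 - <<'E'
from h import *
p,R=cur()
p,R=plan(p,R,*pose([.624,-.302,.26],-5,0),8)
p,R=plan(p,R,*pose([.5885,-.0145,.21],14.8,0),16)
E
```

```text
[[[0.04, 0.0, -0.08],[-0.0, -0.48, 0.0],0.0],[[0.04, 0.01, -0.13],[-0.0, -0.69, 0.0],0.0],[[0.05, 0.0, -0.14],[-0.0, -0.82, 0.0],0.0],[[0.04, 0.01, -0.17],[-0.0, -0.88, 0.0],0.0],[[0.02, 0.0, -0.17],[-0.0, -0.89, 0.0],0.0],[[0.0, 0.01, -0.15],[-0.0, -0.82, 0.0],0.0],[[-0.0, -0.0, -0.13],[-0.0, -0.69, 0.01],0.0],[[-0.01, 0.0, -0.09],[-0.0, -0.48, -0.0],0.0]]
end err mm [-0.1 -0.1  0.2]
[[[-0.04, -0.21, 0.04],[-0.0, -0.0, -0.13],0.0],[[-0.06, -0.27, 0.04],[-0.0, -0.0, -0.16],0.0],[[-0.06, -0.31, 0.06],[-0.0, -0.0, -0.19],0.0],[[-0.06, -0.37, 0.06],[-0.0, -0.0, -0.22],0.0],[[-0.05, -0.39, 0.07],[-0.0, -0.0, -0.24],0.0],[[-0.05, -0.42, 0.07],[-0.0, -0.0, -0.26],0.0],[[-0.04, -0.45, 0.08],[-0.0, -0.0, -0.26],0.0],[[-0.03, -0.45, 0.08],[-0.0, -0.0, -0.27],0.0]]
[[[-0.02, -0.45, 0.08],[-0.0, -0.0, -0.27],0.0],[[-0.0, -0.44, 0.07],[-0.0, -0.0, -0.26],0.0],[[0.0, -0.42, 0.08],[-0.0, -0.0, -0.26],0.0],[[0.02, -0.4, 0.06],[-0.0, -0.0, -0.24],0.0],[[0.02, -0.37, 0.07],[-0.0, -0.0, -0.22],0.0],[[0.03, -0.32, 0.05],[-0.0, -0.0, -0.19],0.0],[[0.03, -0.27, 0.05],[-0.0, -0.0, -0.16],0.0],[[0.03, -0.22, 0.04],[-0.0, -0.0, -0.13],0.0]]
end err mm [-0.2 -0.3  0.1]
```

Call:
servo_tool:
  series:
    - [[0.04, 0, -0.08], [0, -0.48, 0], 0]
    - [[0.04, 0.01, -0.13], [0, -0.69, 0], 0]
    - [[0.05, 0, -0.14], [0, -0.82, 0], 0]
    - [[0.04, 0.01, -0.17], [0, -0.88, 0], 0]
    - [[0.02, 0, -0.17], [0, -0.89, 0], 0]
    - [[0, 0.01, -0.15], [0, -0.82, 0], 0]
    - [[0, 0, -0.13], [0, -0.69, 0], 0]
    - [[-0.01, 0, -0.09], [0, -0.48, 0], 0]

```text
time: 15.25
tool_pos: [0.6254, -0.3021, 0.2438]
tcp_rot: [3.138, -0.136, -0.0]
wrist_force: [0.1, 0.4, -2.3]
width: 0.196
```

Call:
servo_tool:
  series:
    - [[-0.04, -0.21, 0.04], [0, 0, -0.13], 0]
    - [[-0.06, -0.27, 0.04], [0, 0, -0.16], 0]
    - [[-0.06, -0.31, 0.06], [0, 0, -0.19], 0]
    - [[-0.06, -0.37, 0.06], [0, 0, -0.22], 0]
    - [[-0.05, -0.39, 0.07], [0, 0, -0.24], 0]
    - [[-0.05, -0.42, 0.07], [0, 0, -0.26], 0]
    - [[-0.04, -0.45, 0.08], [0, 0, -0.26], 0]
    - [[-0.03, -0.45, 0.08], [0, 0, -0.27], 0]

```text
time: 16.05
tool_pos: [0.6056, -0.1557, 0.2176]
tcp_rot: [-3.138, -0.139, -0.0]
wrist_force: [0.0, 0.7, -2.5]
width: 0.194
```

Call:
servo_tool:
  series:
    - [[-0.02, -0.45, 0.08], [0, 0, -0.27], 0]
    - [[0, -0.44, 0.07], [0, 0, -0.26], 0]
    - [[0, -0.42, 0.08], [0, 0, -0.26], 0]
    - [[0.02, -0.4, 0.06], [0, 0, -0.24], 0]
    - [[0.02, -0.37, 0.07], [0, 0, -0.22], 0]
    - [[0.03, -0.32, 0.05], [0, 0, -0.19], 0]
    - [[0.03, -0.27, 0.05], [0, 0, -0.16], 0]
    - [[0.03, -0.22, 0.04], [0, 0, -0.13], 0]

```text
time: 16.85
tool_pos: [0.5881, -0.0131, 0.1926]
tcp_rot: [-3.115, -0.409, -0.0]
wrist_force: [0.1, -0.5, -2.2]
width: 0.197
```

```bash
python3 - <<'E'
from h import *
s=readout.read_state(); print(s["time"],s["wrist_force"])
p,R=cur(); print(p-G*R[:,2],R.round(3))
c=cam("scene"); save(c,"back.png",(180,120,330,280,4))
p,R=plan(p,R,*pose([.5885,-.0145,.174],14.8,0),8)
E
```

```text
16.85 [ 0.13363355 -0.49031581 -2.19675464]
[ 0.58813459 -0.01309402  0.20964841] [[ 0.966  0.258  0.   ]
 [ 0.258 -0.966  0.   ]
 [ 0.    -0.    -1.   ]]
[[[-0.0, 0.0, 0.06],[-0.0, -0.0, 0.0],0.0],[[-0.0, 0.01, 0.08],[-0.0, -0.0, 0.01],0.0],[[-0.0, 0.0, 0.11],[-0.0, -0.0, -0.0],0.0],[[-0.0, 0.0, 0.11],[-0.0, -0.0, 0.0],0.0],[[-0.0, 0.01, 0.11],[-0.0, -0.0, 0.01],0.0],[[-0.0, 0.0, 0.1],[-0.0, -0.0, 0.0],0.0],[[-0.0, 0.01, 0.08],[-0.0, -0.0, 0.0],0.0],[[-0.0, -0.0, 0.06],[-0.0, -0.0, 0.01],0.0]]
end err mm [-0.   0.  -0.1]
```

View pics/back.png

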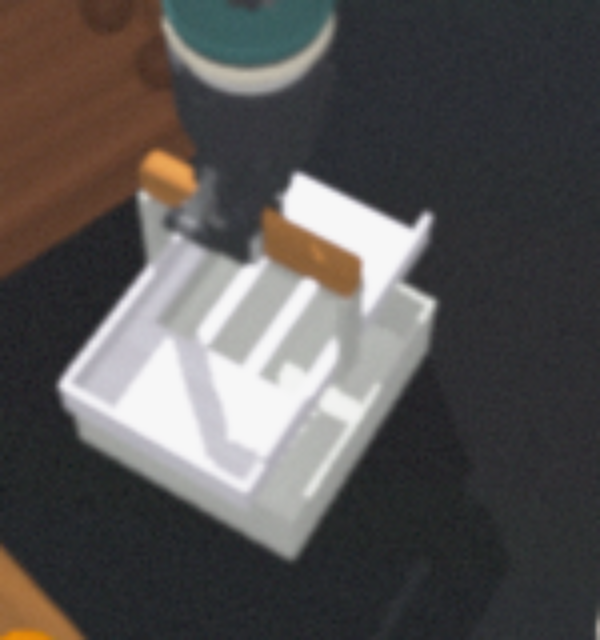

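The sieve is empty and level over the pan, matching its original yaw. I lower it.

Call:
servo_tool:
  series:
    - [[0, 0, 0.06], [0, 0, 0], 0]
    - [[0, 0.01, 0.08], [0, 0, 0], 0]
    - [[0, 0, 0.11], [0, 0, 0], 0]
    - [[0, 0, 0.11], [0, 0, 0], 0]
    - [[0, 0.01, 0.11], [0, 0, 0], 0]
    - [[0, 0, 0.1], [0, 0, 0], 0]
    - [[0, 0.01, 0.08], [0, 0, 0], 0]
    - [[0, 0, 0.06], [0, 0, 0], 0]

```text
time: 17.7
tool_pos: [0.5886, -0.0159, 0.1567]
tcp_rot: [-3.115, -0.406, 0.001]
wrist_force: [0.1, 0.7, -2.7]
width: 0.198
```

Call:
servo_tool:
  series:
    - [[0, 0, 0.01], [0, 0, 0], 0]
    - [[0, 0, 0], [0, 0, 0], 0]
    - [[0, 0, 0], [0, 0, 0], 0]

```text
time: 18.0
tool_pos: [0.589, -0.0157, 0.1571]
tcp_rot: [-3.115, -0.406, -0.001]
wrist_force: [-0.7, -0.6, -3.0]
width: 0.196
```

Call:
servo_tool:
  series:
    - [[0, 0, 0.02], [0, 0, 0], 0]
    - [[0, 0, 0.01], [0, 0, 0], 0]
    - [[0, 0, 0.01], [0, 0, 0], 0]
    - [[0, 0, 0], [0, 0, 0], 0]

```text
time: 18.4
tool_pos: [0.589, -0.0157, 0.1558]
tcp_rot: [-3.115, -0.406, -0.001]
wrist_force: [-2.1, 0.4, 4.2]
width: 0.201
```

Contact at the original height. I open and rise.

Call:
servo_tool:
  series:
    - [[0, 0, 0], [0, 0, 0], 0.3]
    - [[0, 0, 0], [0, 0, 0], 0.4]
    - [[0, 0, 0], [0, 0, 0], 0.6]
    - [[0, 0, 0], [0, 0, 0], 0.8]
    - [[0, 0, 0], [0, 0, 0], 1]
    - [[0, 0, 0], [0, 0, 0], 1]
    - [[0, 0, 0], [0, 0, 0], 1]
    - [[0, 0, 0], [0, 0, 0], 1]

```text
time: 19.2
tool_pos: [0.5888, -0.0158, 0.1548]
tcp_rot: [-3.115, -0.406, -0.0]
wrist_force: [0.5, -0.2, -1.0]
width: 0.998
```

Call:
servo_tool:
  series:
    - [[0, 0, -0.2], [0, 0, 0], 1]
    - [[0, 0, -0.4], [0, 0, 0], 1]
    - [[0, 0, -0.5], [0, 0, 0], 1]
    - [[0, 0, -0.5], [0, 0, 0], 1]
    - [[0, 0, -0.5], [0, 0, 0], 1]
    - [[0, 0, -0.4], [0, 0, 0], 1]
    - [[0, 0, -0.2], [0, 0, 0], 1]
    - [[0, 0, 0], [0, 0, 0], 1]

```text
time: 20.0
tool_pos: [0.5899, -0.0158, 0.2924]
tcp_rot: [3.115, 0.406, 0.007]
wrist_force: [-0.1, 0.0, 0.4]
width: 1.002
```

Call:
servo_tool:
  series:
    - [[0, -0.5, 0], [0, 0, 0], 1]
    - [[0, -0.8, 0], [0, 0, 0], 1]
    - [[0, -0.8, 0], [0, 0, 0], 1]
    - [[0, -0.8, 0], [0, 0, 0], 1]
    - [[0, -0.8, 0], [0, 0, 0], 1]
    - [[0, -0.8, 0], [0, 0, 0], 1]
    - [[0, -0.5, 0], [0, 0, 0], 1]
    - [[0, 0, 0], [0, 0, 0], 1]

```text
time: 20.8
tool_pos: [0.5228, 0.2286, 0.288]
tcp_rot: [-3.114, -0.412, 0.005]
wrist_force: [-0.3, -0.5, -0.7]
width: 1.001
```

```bash
python3 - <<'E'
from h import *
s=readout.read_state(); print(s["time"],s["tool_pos"],s["wrist_force"],s["width"])
t=cam("top"); W=cloud(t); v,u=np.indices(W.shape[:2]); z=W[...,2]
box=lambda a,b,c,d:(u>a)&(u<c)&(v>b)&(v<d)
m=box(222,150,315,200)&(z>.17)&(z<.2); print(cv2.minAreaRect((W[m][:,:2]*1000).astype(np.float32)),np.percentile(z[m],[5,50,95]))
c=cam("scene"); a=c["image"][80:290,110:330,::-1]; b=t["image"][110:275,215:440,::-1]
f=lambda x,h:cv2.resize(x,(int(x.shape[1]*h/x.shape[0]),h),interpolation=cv2.INTER_CUBIC)
cv2.imwrite("pics/end.png",np.hstack([f(a,330),f(b,330)]))
E
```

```text
20.8 [0.52284571 0.22855194 0.28803895] [-0.2880787  -0.46277221 -0.73861354] 1.0005716002134073
((590.3711547851562, -17.3189697265625), (18.902313232421875, 136.64512634277344), 14.918950080871582) [0.17620918 0.18530458 0.18824212]
```

View pics/end.png

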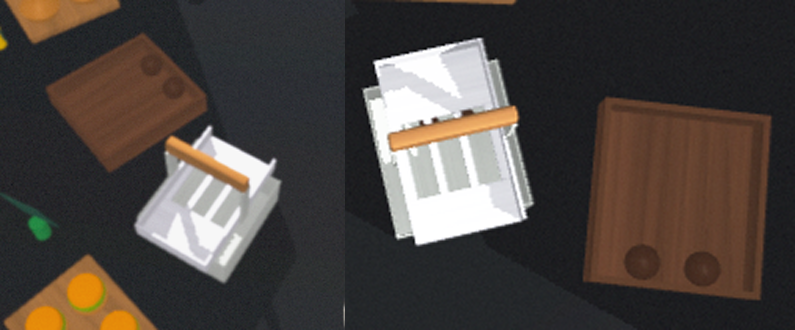

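The sieve is back within about 3 mm of its start pose at the same height and yaw. Both larges sit in the tray at (642,262) and (702,268), and the gripper is clear of everything. Handing in.

```bash
python3 -c "
from workcell import order; print(order.finish_job())"
```

```text
the job is handed in; nothing more can be done
None
```

I finished the sieving and handed the job in at about 21 s; no verdict is reported back. I lifted the sieve by its handle and shook it at about 6° tilt until both small truffles fell into the pan. I then tipped the two large ones out into the tray at about 33° and set the sieve back on the pan.

- **Small truffles:** with the sieve away over the tray, the top camera's depth map showed both in the pan, tops at about 31 mm. The sieve covers them now, so I have no separate check after it was set down.
- **Large truffles:** both lie in the tray in the last picture.
- **Sieve:** the handle measured within 3 mm of where it started, with the same yaw (14.9°) and the same top height (0.185 m).
- **Robot:** the gripper is open and well clear. The highest wrist-force reading at the end of a move was about 5 N.

None of the checks failed or disagreed.

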